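# Swing the pegboard's LED arm one hole towards the ring bowl

## Robot

A 6-joint arm with a two-finger parallel gripper is mounted at the origin on the work surface. World frame = base frame: x ahead of the robot, y to its left, z up, the work surface at z = 0. Lengths are in m, angles in rad, forces in N, time in s.
With the tool pointing down it reaches from about 0.3 to 0.875 m from the base axis. Payload 6.4 kg.
Tool frame: the origin (TCP) lies at the very end of the fingers, on their centre line; the grasp point (between the pads) lies 19 mm behind it; z points along the fingers, y is the direction in which the jaws open and shut (so a half turn about z gives the same grasp; the last joint's range is limited). The gripper opens to 85 mm and grips with 20 to 120 N. Pads are 22 mm wide; open, the fingers measure 114 mm over their backs; the gripper's body (76 mm by 85 mm) begins 54 mm behind the grasp point. The pads swing forward as they close: fully open they stand 13 mm farther back than shut.
Start: joints at [1.051, 0.181, 1.607, -0, 1.354, -0.206], TCP at [0.177, 0.547, 0.231] pointing down, gripper open.
Joint ranges: [-2.99, 2.99], [-0.89, 2.07], [0.3, 2.58], [-1.14, 4.28], [0, 2.63], [-3.12, 3.12]. Speed limits (rad/s): [2.57, 2.57, 3.01, 3.14, 3.14, 3.14].

## Interface

Orientations are given as a unit quaternion [w, x, y, z].
In Python, from bench import * gives the robot as it stands.
- The arm moves only by the tool arm_command, never from a script. Its argument "motion" is text: rows parted by semicolons, each of 7 numbers parted by spaces: the shift along the tool's x, y, z in units of 0.2 m (1.0 is 0.2 m), then the turn, a rotation vector about the tool's x, y, z in units of 60 degrees (1.0 is 60 degrees), then the opening, from 0 (shut) to 1 (fully open). In form: tx ty tz ax ay az grip; .... A call has 1 to 10 rows; each row shifts and turns the pose as measured when the row begins, along the tool's axes as they then stand; what a row does not reach is not made up. A row lasts 1/12 s, in which the tool goes at most 41.7 mm and 7.16 degrees, less where a joint would pass 70% of its speed; a pose out of reach is approached as far as the arm can. A call with a number of a shift or a turn outside -1 to 1 is refused whole. A call with a gripper value outside its range is refused whole. The fingers move at their own pace and stop on an object; the grip force is fixed at half the most. Time passes only in rows, so rows that do not move let the fingers close. It gives the time, the measured TCP pose, the force and the opening at its end, in the units of the state.
- get_obs(): the state, without advancing time (a new reading comes with each control period).
- camera(name): name is "scene" or "top"; returns a dict with "img" (384x512x3 uint8, red, green, blue), "intrinsics" (3x3 intrinsics, pixels), "pose" (4x4, takes a point from camera to world coordinates). Camera axes: x right, y down, z forward; pixel columns grow to the right and rows downward; lengths in m; the calibration is good to about 2 mm. A picture is of the moment at which its call begins. There is no depth.
- hand_in(): hands the job in, once; it reports no verdict.
Trained networks look in the newest picture that a camera, given by its name, has taken for a name from the list of things; names that differ only in an ending like _2 or _b are one class to them, and where a whole thing is asked for, a point or a joint stands for the part that bears it (a point fixed in the world has none). Each returns a list of dicts, best first, with "conf" (0 to 1); they miss things now and then, are a little off and sometimes report something else, mostly with a low value. They report only what shows in the picture. A call takes as long as a camera call.
- search_frame(camera, target): "box" ([left, top, right, bottom] in pixels, round what is visible of it).
The state is a dict: "time_s": time; "q": joint angles; "dq": joint speeds; "joint_efforts": joint torques, N m; "eef_pos": TCP position; "eef_rot": TCP orientation; "wrist_force": force on the tool from outside, world axes, zero at the start; "torque": the same for the moment, N m; "opening": opening from 0.0 (shut) to 1.0 (fully open).
Only numpy, scipy, OpenCV 4.12 (cv2) and the standard library are available. Lean on these libraries where they do the work, as an engineer would, in place of code of your own. Each camera call takes 0.05 s, during which the arm holds its last target.

## Task

Swing the LED arm of the hallway pegboard one hole towards the glass ring bowl, so that its light falls on it: hook a fingertip through the pull ring of the arm's spring index pin, lift the pin out of its hole, swing the arm round and let the pin drop fully home in the next hole, then take your finger out and leave everything clear. Do not grip or wrench the ring, and leave the toggle switch and all the things on the shelf as they are.

Things in the scene. Friction and masses are not known exactly. Their poses are not given: they have to be found in the camera images.
- station: fixed cherry pegboard, 600 wide (its y), 204 high, 18 thick, facing the robot along its own -x. Origin on the shelf, at the middle of the board's front face; z up. In front of it a bracket holds a level steel plate with index holes, and on this turns the LED arm. Dowels, hung ice scraper, shoehorn, keys, opener and switch stand out up to 55 from the board, all 80 or more to the side.
- pivot (a point): point on the upright pivot axis of the LED arm at the height of the index plate's top (124 above the shelf), 50 in front of the board (station x -50, y 0). The plate, 8 thick, reaches 123 from the pivot; its five 12 mm holes lie on a circle of radius 105 about it, 20 degrees (37 mm of arc) apart, the middle one straight out from the board. The pivot's cap is 156 high.
- led_arm (a joint): angle of the LED arm about its pivot (rad): 0 straight out from the board (station's -x), pin in the middle hole, where it always starts (0.01 of play); positive swings its free end to the station's +y, negative to -y. Next holes at +0.349 and -0.349, the last at +-0.698. With the pin out it turns with slight friction (about 0.7 N at the ring) and stays where it is left.
- led_end (a point): free end of the LED arm, on its top face (136 above the shelf), 295 from the pivot. The arm is a level aluminium bar, 30 wide, with the LED strip under its outer half (underside 114 above the shelf).
- index_pin (a joint): lift of the spring index pin (m): 0 home in a hole, stop at 0.022. The 10 mm pin reaches 10 deep into the plate: the arm is free only when it is lifted over 0.010. Let go between two holes it rides on the plate at 0.010 and snaps home when a hole comes under it (1 mm of play all round). The spring and weight push down with about 5 N at 0, 7 N at 0.010, 9 N at 0.022.
- pin_tip (a point): rounded lower tip of the index pin, 105 from the pivot; 114 above the shelf when home, over 124 when free of the plate. The foot of the pull ring (173 high) sits on the pin straight above; between ring and arm stand a 9 mm stem and a 28 wide bush, 162 high.
- pull_ring: steel pull ring, rigid on the pin: 46 inside, 60 outside, wire 7. Origin at its centre, 92 from the pivot over the arm, 199 above the shelf with the pin home; rises with the pin. It leans 30 degrees from upright, top towards the board: its x axis (axis of the opening) runs along the arm to the board, 30 degrees downwards. A finger sloping down and away from the robot passes through.
- ring_bowl: glass ring bowl: round, 100 across, rim 34 high, with a 70 high glass cone in its middle, two finger rings on it. Loose, 0.28 kg. Origin at the centre of its underside. It stands about 230 from the pivot, 20 degrees to one side of the arm (station's +y or -y): this side is the way to swing.
- coin_tray: square cherry wood tray, 95 x 95 x 24, loose, on the other side of the arm. Origin at the centre of its underside.
- car_key: black car key, 68 x 36 x 16, loose on the shelf; origin at the centre of its underside, long side along x
- glasses_case: grey glasses case, 155 x 60 x 40, loose; origin at the centre of its underside, long side along x
- balm_tin: flat round aluminium tin, 52 across, 18 high, loose; origin at the centre of its underside
- clothes_brush: wooden clothes brush, 150 x 48 x 32, loose; origin at the centre of its underside, long side along x
- led_switch (a joint): angle of the small toggle switch on the board (rad), 0 as found; to be left alone

How it is judged:
On the way, in this order (a step that is already met when the one before it is completed fails the run):
1. the pin is lifted out of the middle hole by a finger in its ring (value of joint index_pin above 0.01 m and value of joint led_arm between -0.12 and 0.12 rad and contact force between the fingers and pull_ring above 1 N), for 0.05 s.
2. the arm is swung towards the ring bowl, more than half-way to the next hole (((y of ring_bowl in the frame of station above 0 m and value of joint led_arm above 0.19 rad) or (y of ring_bowl in the frame of station below 0 m and value of joint led_arm below -0.19 rad))).
3. the pin has dropped home in the next hole (((y of ring_bowl in the frame of station above 0 m and value of joint led_arm between 0.319 and 0.379 rad) or (y of ring_bowl in the frame of station below 0 m and value of joint led_arm between -0.379 and -0.319 rad)) and value of joint index_pin below 0.002 m), for 0.2 s.
At the end, for the whole second after the job is handed in: The LED arm stands in the next hole on the ring bowl's side (within 0.03 rad of 20 degrees), the pin fully home (within 2 mm), the arm at rest, the switch as found and every loose thing within 15 mm of where it was (all of step 3 and velocity of joint led_arm between -0.05 and 0.05 rad/s and value of joint led_switch below 0.2 rad and distance of each of ring_bowl, coin_tray, car_key, glasses_case, balm_tin, clothes_brush from where it was at the start of the episode below 0.015 m); the robot touches nothing.
It fails at once if the ring is gripped or wrenched (more than 25 N) (contact force between the fingers and pull_ring above 25 N).
It fails at once if a thing on the shelf is shoved, lifted or carried (more than 15 mm) (distance of any of ring_bowl, coin_tray, car_key, glasses_case, balm_tin, clothes_brush from where it was at the start of the episode above 0.015 m).
It fails at once if the toggle switch is thrown (value of joint led_switch above 0.3 rad).
It also fails if it takes over 45 s, if anything falls off the work surface, if the arm or the gripper's body presses on something with over 40 N, if the wrist force passes 120 N, or if a joint passes its speed limit or range.

## Working session

There is one attempt and no reset: what is moved stays moved. The work goes in short steps, Python scripts to look and compute and a tool call to move; the robot and the scene stay as the last step left them, time stands still between calls to the robot, and variables do not carry over. Pictures are saved under pics/ and viewed, and the job is handed in when it is done.

Besides the shell and the picture viewer there is one more tool, called after ">>>" as name(argument=value, ...) on one line, values as JSON. arm_command: Moves the arm, as the interface text tells. Shifts and turns lie within -1 to 1; 1 stands for 0.2 m of shift or 60 degrees of turn. Its arguments: {"type":"object","properties":{"motion":{"type":"string"}},"required":["motion"]}

```bash
ls; mkdir -p pics
python3 - <<'E'
from bench import *
import cv2
print(get_obs())
for n in ["scene","top"]:
    c=camera(n); cv2.imwrite(f"pics/{n}0.png",cv2.cvtColor(c["img"],cv2.COLOR_RGB2BGR)); print(n,c["intrinsics"],c["pose"])
    for t in ["station","led_arm","pull_ring","ring_bowl","coin_tray","index_pin"]:
        print(t,search_frame(n,t)[:2])
E
```

```text
pics
{'time_s': 0.0, 'q': array([ 1.05071598e+00,  1.81529040e-01,  1.60800938e+00, -1.06186506e-05,
        1.35380942e+00, -2.06295113e-01]), 'dq': array([-0.00036721, -0.00038771, -0.00162794, -0.00114002,  0.00056211,
       -0.00128701]), 'joint_efforts': array([ 9.58140699e-04, -4.44871438e+01, -3.51331973e+01, -1.91262070e-04,
        9.11777315e-03,  1.05576390e-05]), 'eef_pos': array([0.17718185, 0.54643627, 0.23039024]), 'eef_rot': array([-3.06925390e-04,  1.56248554e-01,  9.87717378e-01, -8.22191153e-04]), 'wrist_force': array([-0.8713016 , -0.0826701 , -0.44939672]), 'torque': array([0.03124287, 0.02083304, 0.00787834]), 'opening': 1.0013098182523776}
scene [[422.66667537   0.         250.55198893]
 [  0.         422.66667537 191.84567131]
 [  0.           0.           1.        ]] [[ 0.7816895   0.47926957 -0.3990767   1.01950139]
 [ 0.6236514  -0.59604683  0.50575401 -0.48983714]
 [ 0.0045241  -0.64422734 -0.76482068  0.91893475]
 [ 0.          0.          0.          1.        ]]
station [{'box': [142.4, 156.4, 347.8, 381.9], 'conf': 0.74}]
led_arm [{'box': [147.7, 172
[... 463 characters left out ...]
75822  190.76569075]
 [  0.           0.           1.        ]] [[ 0.02139164 -0.98280421  0.18340743  0.42969801]
 [-0.99959533 -0.02446545 -0.01451281  0.0365842 ]
 [ 0.01875039 -0.18302276 -0.98292985  1.14478467]
 [ 0.          0.          0.          1.        ]]
station [{'box': [165.4, 116.6, 461.1, 307.3], 'conf': 0.72}]
led_arm [{'box': [291.5, 156.7, 328.5, 305.9], 'conf': 0.83}]
pull_ring [{'box': [381.7, 221.6, 428.1, 290.8], 'conf': 0.7}, {'box': [295.0, 197.9, 322.6, 215.4], 'conf': 0.52}]
ring_bowl [{'box': [234.9, 249.4, 276.6, 288.1], 'conf': 0.63}]
coin_tray [{'box': [307.6, 243.0, 362.4, 298.5], 'conf': 0.71}]
index_pin [{'box': [296.3, 192.4, 323.7, 215.6], 'conf': 0.48}]
```

Run:
```python
import cv2
a=cv2.imread("pics/top0.png");cv2.imwrite("pics/t1.png",cv2.resize(a[100:330,150:470],None,fx=2.5,fy=2.5,interpolation=cv2.INTER_CUBIC))
a=cv2.imread("pics/scene0.png");cv2.imwrite("pics/s1.png",cv2.resize(a[140:384,100:360],None,fx=2.4,fy=2.4,interpolation=cv2.INTER_CUBIC))
```

```text
(no output)
```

View pics/t1.png

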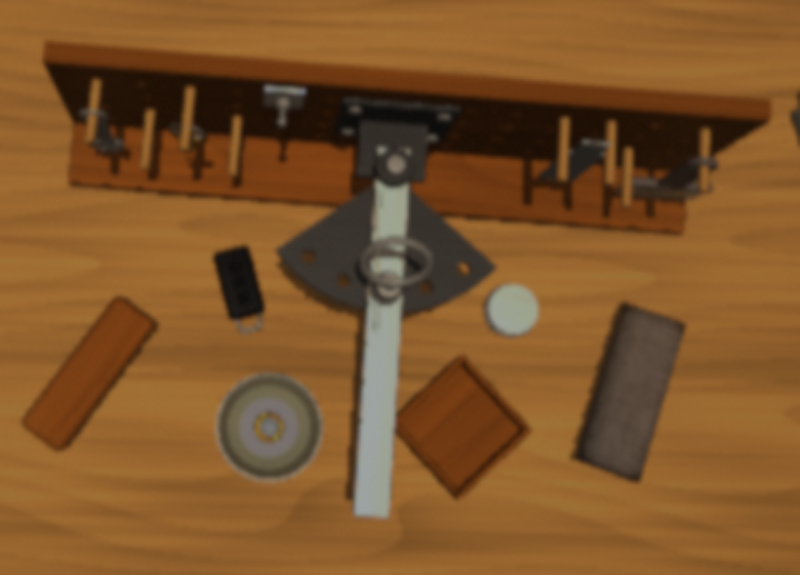

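View pics/s1.png

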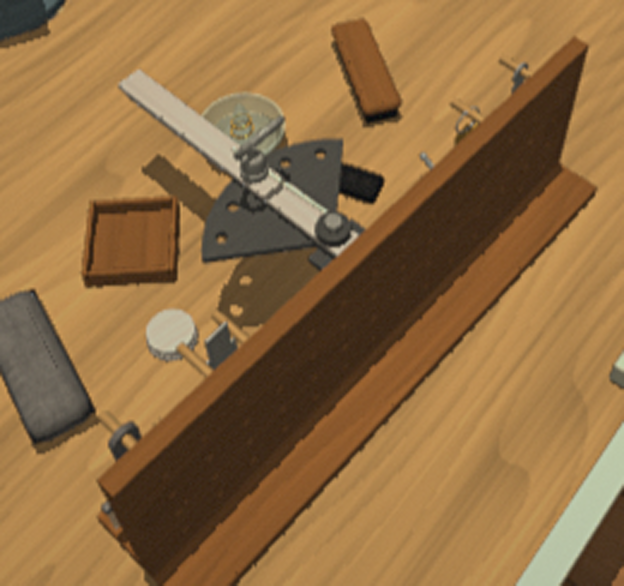

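The top view shows the arm running down from the pivot cap at crop pixel (396,163) to its end at about (371,518). The bowl is on its left at (269,427), which is world +y. The tray is on the right, and the ring sits around (397,262).

```bash
cat > h.py <<'E'
from bench import *
import numpy as np, cv2, json
from scipy.spatial.transform import Rotation as R
def ray(n,uv,z,cams={}):
    if n not in cams: cams[n]=camera(n)
    c=cams[n];K=c["intrinsics"];T=c["pose"]
    d=T[:3,:3]@np.linalg.inv(K)@[uv[0],uv[1],1]
    return T[:3,3]+d*(z-T[2,3])/d[2]
def proj(c,p):
    q=c["pose"][:3,:3].T@(np.asarray(p)-c["pose"][:3,3]);u=c["intrinsics"]@q
    return u[:2]/u[2]
E
python3 - <<'E'
from h import *
T=lambda u,v:(u/2.5+150-.3,v/2.5+100-.3)
S=lambda u,v:(u/2.4+100-.3,v/2.4+140-.3)
P=lambda l,p:print(l,np.round(p,4))
P("cap top",ray("top",T(396,162),.156)); P("cap scene",ray("scene",S(334,222),.156))
P("endL",ray("top",T(353,516),.136));P("endR",ray("top",T(389,518),.136))
P("end s",ray("scene",S(121,84),.136));P("end s2",ray("scene",S(137,72),.136))
P("board back L",ray("top",T(45,43),.204));P("bR",ray("top",T(770,101),.204))
P("board front L",ray("top",T(45,64),.204));P("bR",ray("top",T(768,122),.204))
P("board scene far",ray("scene",S(587,42),.204))
P("near",ray("scene",S(103,485),.204))
P("bowl",ray("top",T(269,427),.034))
P("ring",ray("top",T(397,262),.199));P("ring s",ray("scene",S(260,138),.199))
E
```

```text
cap top [ 0.674 -0.091  0.156]
cap scene [ 0.6734 -0.0914  0.156 ]
endL [ 0.3784 -0.0584  0.136 ]
endR [ 0.3774 -0.0881  0.136 ]
end s [ 0.38   -0.0858  0.136 ]
end s2 [ 0.3804 -0.0635  0.136 ]
board back L [0.7552 0.2044 0.204 ]
bR [ 0.7218 -0.3937  0.204 ]
board front L [0.7372 0.2034 0.204 ]
bR [ 0.7039 -0.391   0.204 ]
board scene far [0.753  0.2069 0.204 ]
near [ 0.7113 -0.3928  0.204 ]
bowl [0.4511 0.0098 0.034 ]
ring [ 0.5808 -0.0863  0.199 ]
ring s [ 0.5805 -0.0845  0.199 ]
```

```bash
cat >> h.py <<'E'
PIV=np.array([.6738,-.0912]); 
def ringpose(th, lift=0, dip=30):
    """ring centre and tool rotation for led angle th"""
    h=-0.058-th   # heading of arm toward board
    hv=np.array([np.cos(h),np.sin(h),0])
    c=np.array([*PIV,0])-0.092*hv+[0,0,.199+lift]
    d=np.radians(dip)
    z=hv*np.cos(d)-np.array([0,0,np.sin(d)]); y=np.array([-hv[1],hv[0],0]); x=np.cross(y,z)
    return c,np.stack([x,y,z],1)
def cur():
    o=get_obs();w,x,y,z=o["eef_rot"];return o,np.array(o["eef_pos"]),R.from_quat([x,y,z,w])
def delta(p,M):
    o,pc,Rc=cur()
    t=Rc.inv().apply(np.asarray(p)-pc); r=(Rc.inv()*R.from_matrix(M)).as_rotvec()
    print("shift units",np.round(t/.2,3),"rows",round(np.linalg.norm(t)/.0417,1),"turn units",np.round(r/np.radians(60),3),"rows",round(np.degrees(np.linalg.norm(r))/7.16,1))
    tn=R.from_matrix(M).inv().apply(np.asarray(p)-pc);print("shift in TARGET axes",np.round(tn/.2,3))
    return t,r
def show(name,box=None,f=2,cam="top"):
    a=cv2.cvtColor(camera(cam)["img"],cv2.COLOR_RGB2BGR)
    if box: a=a[box[1]:box[3],box[0]:box[2]]
    cv2.imwrite("pics/"+name,cv2.resize(a,None,fx=f,fy=f,interpolation=cv2.INTER_CUBIC))
E
python3 - <<'E'
from h import *
c,M=ringpose(0); print(c,c-.13*M[:,2]); delta(c-.13*M[:,2],M)
E
```

```text
[ 0.5819547  -0.08586699  0.199     ] [ 0.46956071 -0.07934082  0.264     ]
shift units [-2.356 -2.528 -0.163] rows 16.6 turn units [-0.128 -0.994 -0.221] rows 8.6
shift in TARGET axes [-0.961 -3.041  1.338]
```

>>> arm_command(motion="-0.12 -0.13 -0.03 0 0 0 0; -0.14 -0.15 -0.03 0 0 0 0; -0.14 -0.15 -0.03 0 0 0 0; -0.14 -0.15 -0.03 0 0 0 0; -0.14 -0.15 0 0 0 0 0; -0.14 -0.15 0 0 0 0 0; -0.14 -0.15 0 0 0 0 0; -0.14 -0.15 0 0 0 0 0; -0.14 -0.15 0 0 0 0 0; -0.14 -0.15 0 0 0 0 0")

```text
time_s: 1.63
eef_pos: [0.3497, 0.1775, 0.2558]
eef_rot: [0.002, 0.149, 0.989, 0.002]
wrist_force: [1.3, 0.3, -0.6]
opening: -0.002
```

Run:
```python
from h import *
c,M=ringpose(0); delta(c-.13*M[:,2],M); print(cur()[0]["q"])
```

```text
shift units [-0.95  -1.051 -0.041] rows 6.8 turn units [-0.117 -0.991 -0.21 ] rows 8.5
shift in TARGET axes [-0.372 -1.248  0.562]
[ 1.63230521e-01 -2.88325054e-01  2.00377167e+00  1.74678944e-03
  1.42066352e+00 -1.10941118e+00]
```

>>> arm_command(motion="-0.14 -0.15 -0.05 0 0 0 0; -0.14 -0.15 -0.05 0 0 0 0; -0.14 -0.15 -0.05 0 0 0 0; -0.14 -0.15 -0.05 0 0 0 0; -0.14 -0.15 -0.05 0 0 0 0; 0 0 0 -0.013 -0.114 -0.024 0; 0 0 0 -0.013 -0.114 -0.024 0; 0 0 0 -0.013 -0.114 -0.024 0; 0 0 0 -0.013 -0.114 -0.024 0; 0 0 0 -0.013 -0.114 -0.024 0")

```text
time_s: 2.47
eef_pos: [0.444, -0.0191, 0.3017]
eef_rot: [0.3, 0.086, 0.95, -0.013]
wrist_force: [-0.5, 0.7, -0.1]
opening: -0.003
```

Run:
```python
from h import *
c,M=ringpose(0); delta(c-.13*M[:,2],M); print(cur()[0]["q"])
```

```text
shift units [-0.042 -0.28   0.25 ] rows 1.8 turn units [-0.063 -0.416 -0.093] rows 3.6
shift in TARGET axes [ 0.091 -0.293  0.22 ]
[-0.4443052  -0.68984641  2.26625286  0.21129705  0.98817944 -1.89911937]
```

>>> arm_command(motion="0 -0.14 0.05 -0.016 -0.104 -0.023 0; 0 -0.14 0.05 -0.016 -0.104 -0.023 0; 0 0 0 -0.016 -0.104 -0.023 0; 0 0 0 -0.016 -0.104 -0.023 0")

```text
time_s: 2.8
eef_pos: [0.4594, -0.0545, 0.2844]
eef_rot: [0.459, 0.033, 0.888, -0.007]
wrist_force: [0.1, 1.4, -1.2]
opening: 0.005
```

Run:
```python
from h import *
c,M=ringpose(0); delta(c-.13*M[:,2],M);delta(c+.02*M[:,2],M); print(cur()[0]["q"])
show("a.png",(150,100,470,330),2.5);show("b.png",(100,100,360,300),2.5,"scene")
```

```text
shift units [ 0.047 -0.123  0.106] rows 0.8 turn units [ 0.004 -0.089 -0.019] rows 0.8
shift in TARGET axes [ 0.059 -0.121  0.101]
shift units [-0.023 -0.125  0.852] rows 4.1 turn units [ 0.004 -0.089 -0.019] rows 0.8
shift in TARGET axes [ 0.059 -0.121  0.851]
[-0.81914561 -0.8931827   2.52986383  0.81035436  0.89736495 -2.63746445]
```

View pics/a.png

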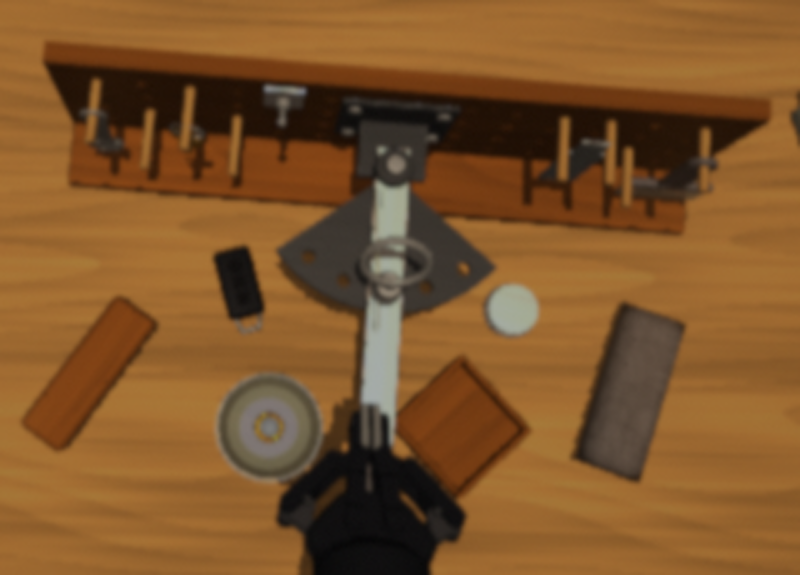

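View pics/b.png

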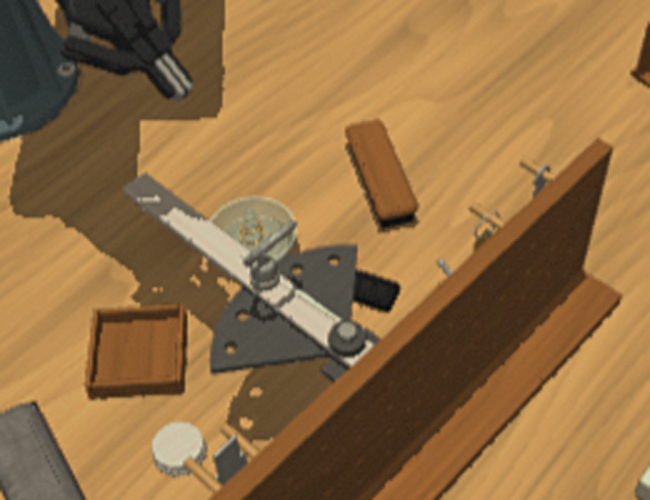

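>>> arm_command(motion="0 -0.04 0.12 0 0 0 0; 0.01 -0.04 0.12 0 0 0 0; 0.02 -0.03 0.08 0 0 0 0; 0 0 0 0 -0.045 -0.01 0; 0 0 0 0 -0.045 -0.01 0")

```text
time_s: 3.32
eef_pos: [0.5121, -0.0822, 0.259]
eef_rot: [0.505, 0.021, 0.863, -0.021]
wrist_force: [-0.4, 1.1, 0.2]
opening: 0.003
```

Run:
```python
from h import *
c,M=ringpose(0); delta(c+.025*M[:,2],M); print(cur()[0]["q"])
```

```text
shift units [0.092 0.007 0.577] rows 2.8 turn units [-0.007  0.011  0.013] rows 0.2
shift in TARGET axes [0.085 0.002 0.578]
[-0.77086972 -0.56457924  2.51155603  1.21289668  0.64701099 -3.11510936]
```

>>> arm_command(motion="0 0 0 0 0 0.115 0; 0 0 0 0 0 0.115 0; 0 0 0 0 0 0.115 0; 0 0 0 0 0 0.115 0; 0 0 0 0 0 0.115 0; 0 0 0 0 0 0.115 0; 0 0 0 0 0 0.115 0; 0 0 0 0 0 0.115 0; 0 0 0 0 0 0.115 0; 0 0 0 0 0 0.115 0")

```text
time_s: 4.15
eef_pos: [0.5201, -0.0735, 0.2751]
eef_rot: [0.415, 0.516, 0.694, 0.284]
wrist_force: [0.8, 0.4, -0.2]
opening: -0.001
```

```bash
cat >> h.py <<'E'
def ringpose2(th,lift=0,dip=30):
    c,M=ringpose(th,lift,dip); return c,M@R.from_euler('z',90,degrees=True).as_matrix()
E
python3 - <<'E'
from h import *
c,M=ringpose2(0); delta(c+.025*M[:,2],M); print(cur()[0]["q"])
E
```

```text
shift units [ 0.009 -0.184  0.584] rows 2.9 turn units [ 0.007 -0.014  0.325] rows 2.7
shift in TARGET axes [-0.044 -0.173  0.586]
[-0.73973968 -0.56921278  2.47384235  1.14990796  0.66013153 -1.78226555]
```

>>> arm_command(motion="0 -0.03 0 0 0 0.115 0; 0 -0.03 0 0 0 0.115 0; 0 -0.03 0 0 0 0.09 0; 0 -0.04 0 0 0 0.02 0; 0 -0.04 0 0 0 0 0")

```text
time_s: 4.57
eef_pos: [0.508, -0.0728, 0.2568]
eef_rot: [0.353, 0.632, 0.59, 0.358]
wrist_force: [-1.0, -0.4, 0.2]
opening: 0.002
```

Run:
```python
from h import *
c,M=ringpose2(0); delta(c-.03*M[:,2],M);delta(c+.025*M[:,2],M); print(cur()[0]["q"])
```

```text
shift units [-0.054 -0.064  0.316] rows 1.6 turn units [ 0.006 -0.025 -0.025] rows 0.3
shift in TARGET axes [-0.044 -0.064  0.317]
shift units [-0.061 -0.066  0.591] rows 2.9 turn units [ 0.006 -0.025 -0.025] rows 0.3
shift in TARGET axes [-0.044 -0.064  0.592]
[-0.7876343  -0.57907093  2.51974225  1.19942763  0.69738251 -1.49832017]
```

>>> arm_command(motion="-0.02 -0.025 0.08 0 -0.012 -0.012 0; -0.02 -0.025 0.08 0 -0.012 -0.012 0; -0.01 -0.01 0.06 0 0 0 0; 0 0 0.04 0 0 0 0; 0 0 0 0 0 0 0")

```text
time_s: 4.98
eef_pos: [0.5493, -0.083, 0.2225]
eef_rot: [0.369, 0.622, 0.6, 0.342]
wrist_force: [-0.1, 0.3, -0.4]
opening: 0.003
```

Run:
```python
from h import *
c,M=ringpose2(0); delta(c-.03*M[:,2],M);delta(c+.025*M[:,2],M); print(cur()[0]["q"])
show("c.png",(230,140,390,260),5);show("d.png",(130,120,290,240),5,"scene")
```

```text
shift units [-0.004 -0.02   0.05 ] rows 0.3 turn units [ 0.008 -0.002  0.019] rows 0.2
shift in TARGET axes [-0.005 -0.02   0.051]
shift units [-0.005 -0.022  0.325] rows 1.6 turn units [ 0.008 -0.002  0.019] rows 0.2
shift in TARGET axes [-0.005 -0.02   0.326]
[-0.67679966 -0.30154355  2.44883898  1.51620392  0.53187306 -1.86579892]
```

View pics/c.png

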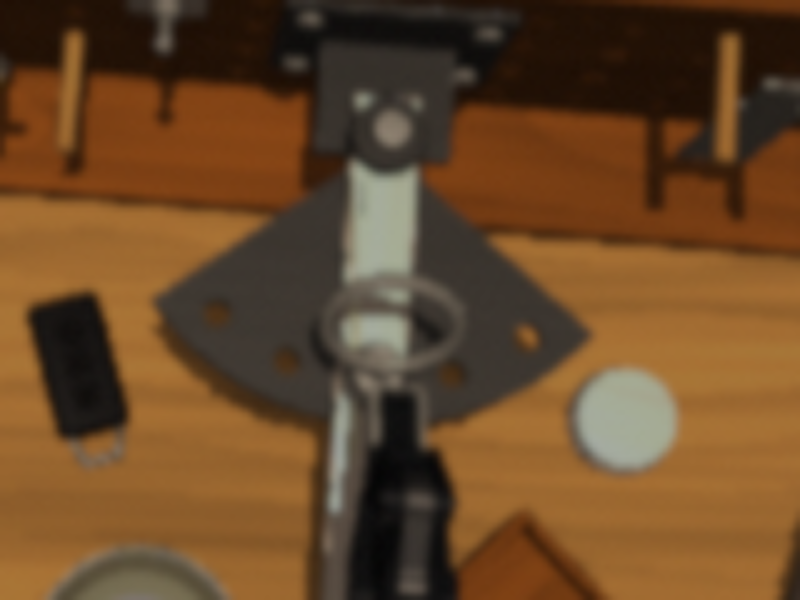

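View pics/d.png

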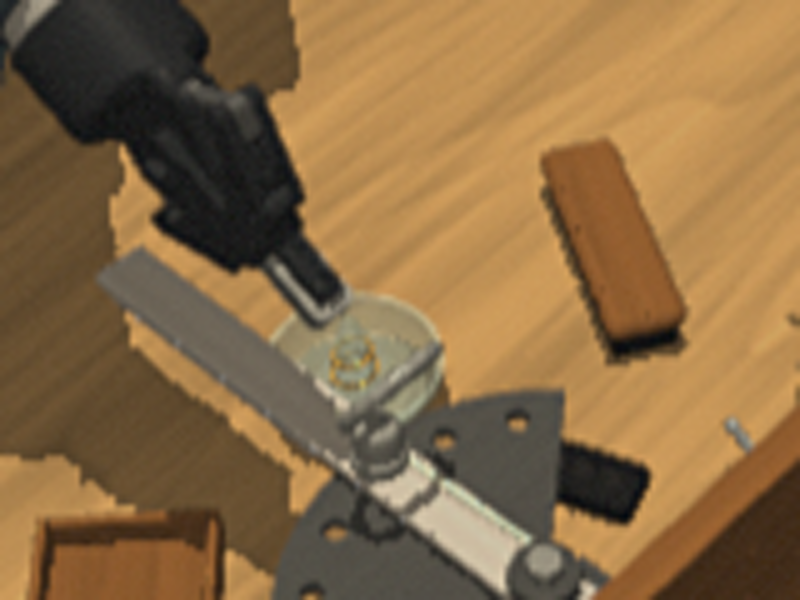

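The shut fingers sit in front of the ring and in line with it: tip at about (402,392), ring at about (392,325) in the top crop. I'll feed them in slowly.

>>> arm_command(motion="-0.003 -0.012 0.04 0 0 0.01 0; -0.002 -0.01 0.04 0 0 0.01 0; 0 0 0.05 0 0 0 0; 0 0 0 0 0 0 0")

```text
time_s: 5.42
eef_pos: [0.5697, -0.0846, 0.2096]
eef_rot: [0.368, 0.625, 0.594, 0.347]
wrist_force: [0.1, 0.8, 1.1]
opening: -0.0
```

Run:
```python
from h import *
c,M=ringpose2(0); delta(c+.025*M[:,2],M); o=cur()[0];print(o["q"],o["wrist_force"])
```

```text
shift units [-0.003 -0.018  0.205] rows 1.0 turn units [ 0.013 -0.003  0.005] rows 0.1
shift in TARGET axes [-0.003 -0.015  0.205]
[-0.63713764 -0.1910625   2.40854996  1.67332355  0.5035709  -2.00260507] [0.08586738 0.7961221  1.08496613]
```

>>> arm_command(motion="0 -0.02 0.02 0 0 0 0; 0 -0.005 0.05 0.01 0 0 0; 0 0 0.06 0 0 0 0; 0 0 0.06 0 0 0 0; 0 0 0 0 0 0 0")

```text
time_s: 5.83
eef_pos: [0.6006, -0.0857, 0.191]
eef_rot: [0.367, 0.624, 0.597, 0.345]
wrist_force: [-0.7, 0.2, 0.2]
opening: 0.002
```

Run:
```python
from h import *
c,M=ringpose2(0); delta(c+.025*M[:,2],M); o=cur()[0];print(o["q"],o["wrist_force"])
show("e.png",(230,140,390,260),5);show("f.png",(130,120,290,240),5,"scene")
```

```text
shift units [-0.006 -0.012  0.024] rows 0.1 turn units [ 0.008 -0.004  0.011] rows 0.1
shift in TARGET axes [-0.006 -0.012  0.025]
[-0.57997195 -0.04924269  2.33857615  1.84775341  0.47257605 -2.16816566] [-0.71163152  0.23418128  0.22367834]
```

View pics/e.png

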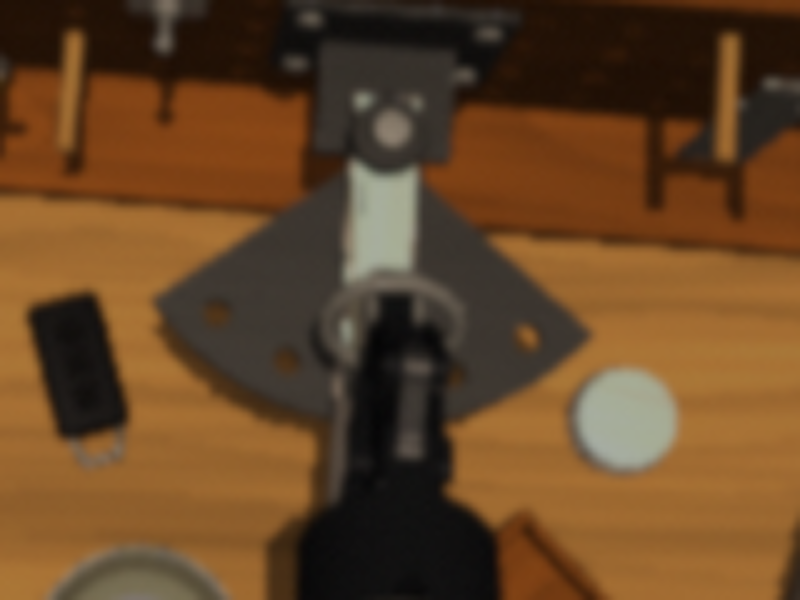

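View pics/f.png

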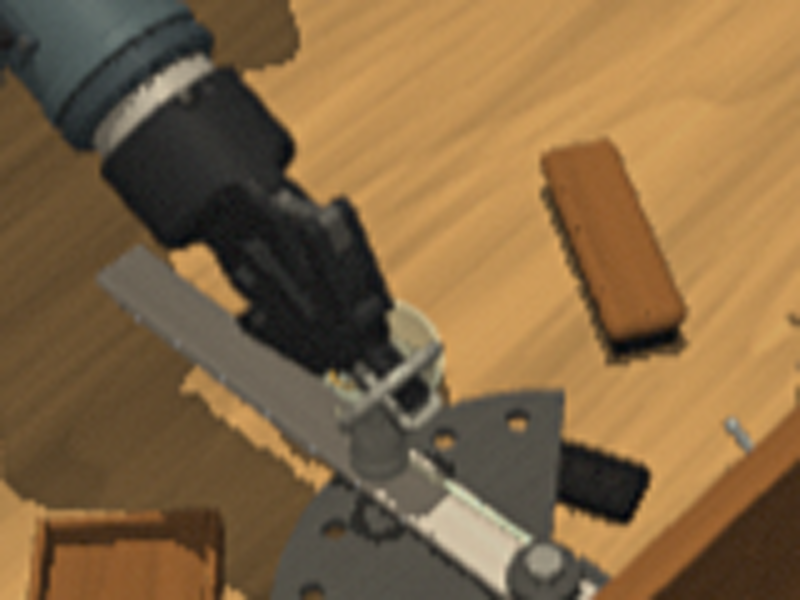

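The fingers are through the ring with no contact force. Now I'll lift along world up.

>>> arm_command(motion="0 0.0173 -0.01 0 0 0 0; 0 0.0173 -0.01 0 0 0 0; 0 0 0 0 0 0 0")

```text
time_s: 6.18
eef_pos: [0.5972, -0.0847, 0.1996]
eef_rot: [0.367, 0.624, 0.598, 0.344]
wrist_force: [0.0, -0.9, -3.5]
opening: 0.002
```

>>> arm_command(motion="0 0.0173 -0.01 0 0 0 0; 0 0 0 0 0 0 0")

```text
time_s: 6.35
eef_pos: [0.5948, -0.0845, 0.2025]
eef_rot: [0.366, 0.625, 0.599, 0.343]
wrist_force: [0.1, -0.5, -4.9]
opening: 0.003
```

>>> arm_command(motion="0 0.0173 -0.01 0 0 0 0; 0 0 0 0 0 0 0")

```text
time_s: 6.52
eef_pos: [0.5923, -0.084, 0.2042]
eef_rot: [0.365, 0.625, 0.599, 0.341]
wrist_force: [-1.0, -0.1, -5.2]
opening: -0.001
```

Run:
```python
from h import *
o,p,r=cur(); print(r.inv().apply([0,0,.004])/.2, r.inv().apply([.004,0,0])/.2,r.inv().apply([0,.004,0])/.2,r.as_matrix()[:,2])
c,M=ringpose2(0); delta(c+.022*M[:,2]+[0,0,.022],M)
```

```text
[-0.00020563  0.0173173  -0.01000345] [0.00098129 0.01000066 0.01729231] [ 0.01997485 -0.00031303 -0.00095249] [ 0.86461531 -0.04762444 -0.50017226]
shift units [-0.013  0.047  0.024] rows 0.3 turn units [-0.    -0.002  0.013] rows 0.1
shift in TARGET axes [-0.012  0.047  0.024]
```

>>> arm_command(motion="0 0.025 0.003 0 0 0 0; 0 0.025 0.003 0 0 0 0; 0 0 0 0 0 0 0")

```text
time_s: 6.77
eef_pos: [0.5914, -0.0834, 0.2035]
eef_rot: [0.361, 0.63, 0.6, 0.336]
wrist_force: [0.5, -0.1, 0.2]
opening: -0.001
```

>>> arm_command(motion="0 0.025 0 0 0 0 0; 0 0 0 0 0 0 0")

```text
time_s: 6.93
eef_pos: [0.5911, -0.0826, 0.2043]
eef_rot: [0.359, 0.631, 0.601, 0.335]
wrist_force: [-1.5, -0.4, -1.6]
opening: -0.0
```

Run:
```python
from h import *
c,M=ringpose2(0); delta(c+.022*M[:,2]+[0,0,.022],M); o=cur()[0];print(o["wrist_force"])
show("g.png",(130,120,290,240),5,"scene")
```

```text
shift units [-0.019  0.05   0.028] rows 0.3 turn units [-0.02   0.001  0.009] rows 0.2
shift in TARGET axes [-0.019  0.05   0.029]
[-1.47496971 -0.38831799 -1.56944381]
```

View pics/g.png

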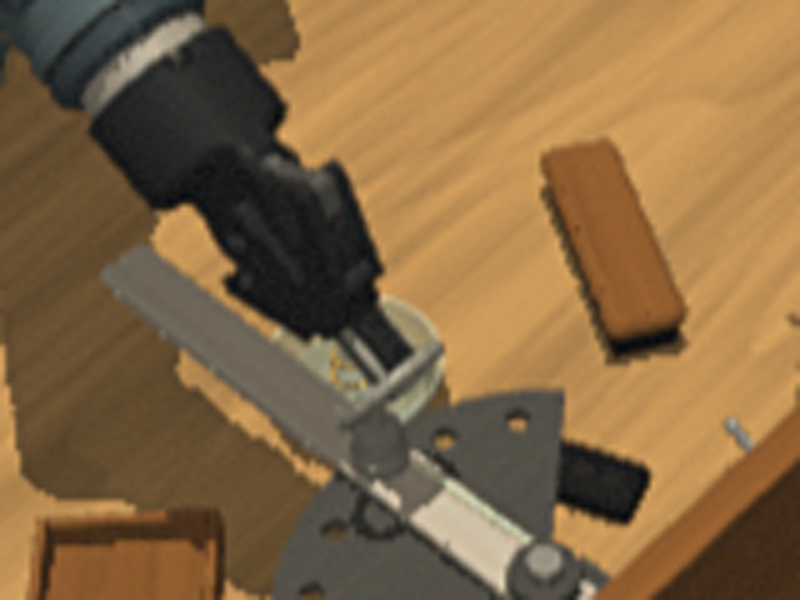

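Run:
```python
from h import *
o=cur()[0];print(o["q"],o["dq"],o["joint_efforts"],o["torque"],o["wrist_force"],o["eef_pos"])
```

```text
[-0.57540963 -0.12578052  2.34455933  1.65679516  0.43760194 -1.96173768] [ 0.00116408  0.00191903 -0.01488372  0.01788432  0.00741504 -0.00789817] [  0.49835717 -24.19284046 -31.50333166   1.64447542   1.90984324
   0.16533145] [-0.05120725  0.85420979 -0.17583794] [-1.61133289 -0.27294744 -3.03451837] [ 0.59120637 -0.08257919  0.20433819]
```

>>> arm_command(motion="0 -0.025 0.0 0 0 0 0; 0 -0.005 0.04 0 0 0 0; 0 0 0.04 0 0 0 0; 0 0 0 0 0 0 0")

```text
time_s: 7.32
eef_pos: [0.6033, -0.0835, 0.1939]
eef_rot: [0.362, 0.629, 0.6, 0.337]
wrist_force: [0.5, 0.0, -0.4]
opening: -0.002
```

Run:
```python
from h import *
c,M=ringpose2(0); delta(c+.03*M[:,2],M); o=cur()[0];print(o["wrist_force"],o["torque"],o["q"])
```

```text
shift units [-0.018 -0.03   0.046] rows 0.3 turn units [-0.012  0.     0.01 ] rows 0.1
shift in TARGET axes [-0.018 -0.031  0.045]
[ 0.47064543  0.0032989  -0.35891485] [ 0.09876822  0.43177022 -0.00779253] [-0.55947794 -0.06070057  2.3228868   1.77827787  0.43556538 -2.08302182]
```

>>> arm_command(motion="-0.015 -0.03 0 -0.012 0 0.01 0; 0 -0.005 0.03 0 0 0 0; 0 0 0.03 0 0 0 0; 0 0 0 0 0 0 0")

```text
time_s: 7.65
eef_pos: [0.6117, -0.0872, 0.1852]
eef_rot: [0.366, 0.628, 0.594, 0.345]
wrist_force: [-0.1, -0.4, -0.3]
opening: 0.003
```

Run:
```python
from h import *
c,M=ringpose2(0); delta(c+.03*M[:,2],M); o=cur()[0];print(o["wrist_force"],o["torque"],o["q"])
show("i.png",(130,120,290,240),5,"scene")
```

```text
shift units [-0.002 -0.015 -0.014] rows 0.1 turn units [ 0.007 -0.001  0.001] rows 0.1
shift in TARGET axes [-0.002 -0.015 -0.013]
[-0.08604739 -0.36302799 -0.32107474] [-0.017196    0.42754325  0.0321195 ] [-0.56155405 -0.00508435  2.3124305   1.90424341  0.46122896 -2.20695203]
```

View pics/i.png

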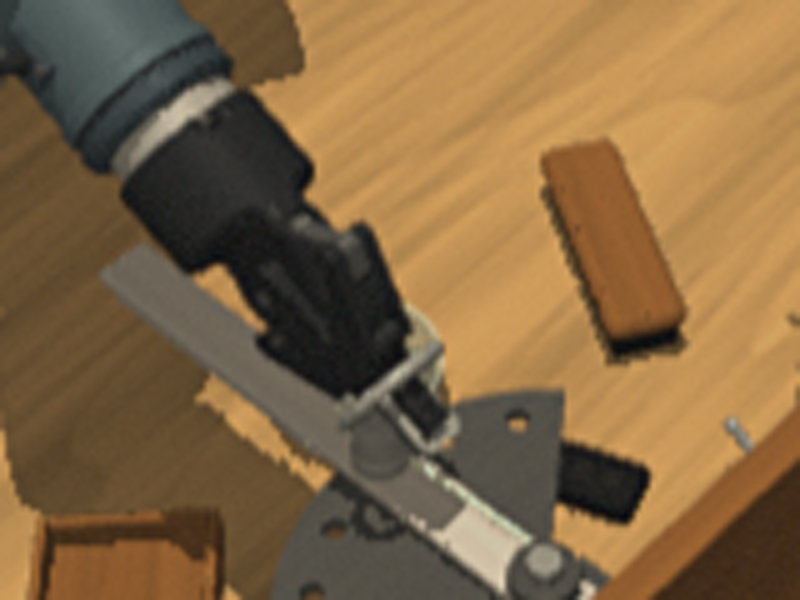

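>>> arm_command(motion="0 0.027 -0.008 0 0 0 0; 0 0.027 -0.006 0 0 0 0")

```text
time_s: 7.87
eef_pos: [0.6126, -0.0868, 0.1942]
eef_rot: [0.364, 0.629, 0.594, 0.344]
wrist_force: [-6.3, -0.3, -6.8]
opening: -0.002
```

>>> arm_command(motion="0 0.027 -0.004 0 0 0 0; 0 0.027 -0.004 0 0 0 0")

```text
time_s: 8.03
eef_pos: [0.6124, -0.0863, 0.1996]
eef_rot: [0.361, 0.632, 0.595, 0.341]
wrist_force: [-5.9, -0.3, -5.3]
opening: -0.001
```

>>> arm_command(motion="0 0.027 -0.004 0 0 0 0; 0 0.027 -0.004 0 0 0 0")

```text
time_s: 8.2
eef_pos: [0.6119, -0.0854, 0.2044]
eef_rot: [0.358, 0.634, 0.596, 0.338]
wrist_force: [-3.0, -1.0, -7.7]
opening: 0.001
```

Run:
```python
from h import *
c,M=ringpose2(0); delta(c+.03*M[:,2]+[0,0,.02],M); o=cur()[0];print(o["wrist_force"],o["torque"],o["q"])
show("j.png",(130,120,290,240),5,"scene")
```

```text
shift units [-0.011 -0.012 -0.016] rows 0.1 turn units [-0.017  0.002 -0.003] rows 0.1
shift in TARGET axes [-0.011 -0.011 -0.016]
[-3.01148994 -1.02158568 -7.71731447] [ 0.04378628  1.60338631 -0.14181201] [-0.54832949 -0.0680108   2.29572104  1.70443594  0.41785207 -1.98191694]
```

View pics/j.png

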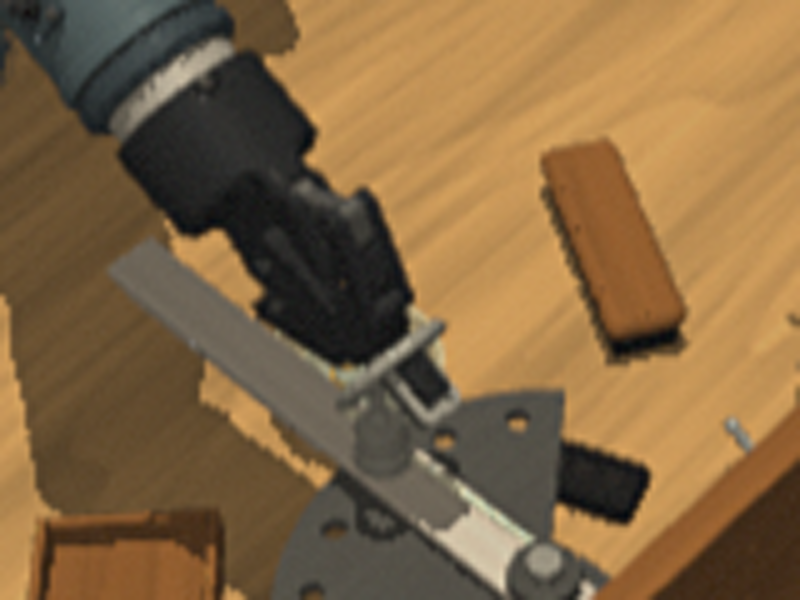

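>>> arm_command(motion="0 0.03 -0.004 -0.01 0 0 0; 0 0.025 -0.002 -0.01 0 0 0")

```text
time_s: 8.42
eef_pos: [0.6123, -0.0845, 0.2094]
eef_rot: [0.362, 0.633, 0.594, 0.341]
wrist_force: [-2.7, -0.4, -7.9]
opening: 0.0
```

Run:
```python
from h import *
o=cur()[0];print(o["wrist_force"],o["torque"])
c,M=ringpose2(0); print(o["eef_pos"]-c, (o["eef_pos"]-c)@M)
for th in (.349,):
    c1,M1=ringpose2(th); delta(c1+.03*M1[:,2]+[0,0,.024],M1)
c=camera("top"); show("k.png",(230,140,390,260),5)
```

```text
[-2.67456488 -0.42760076 -7.87138534] [ 0.08157317  1.69081566 -0.112572  ]
[0.03036923 0.00135275 0.01041137] [0.0031109  0.02413638 0.02098271]
shift units [ 0.097 -0.007  0.002] rows 0.5 turn units [-0.006 -0.286  0.164] rows 2.8
shift in TARGET axes [ 0.091 -0.023 -0.026]
```

View pics/k.png

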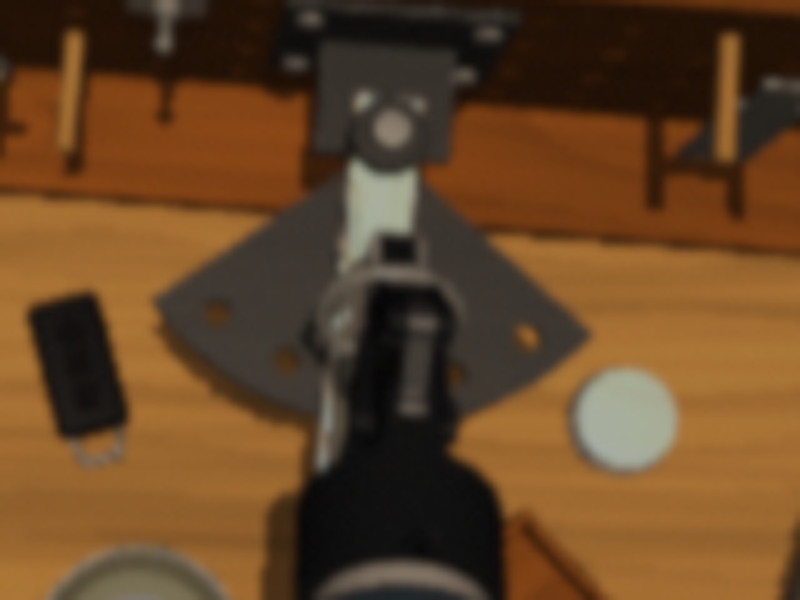

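>>> arm_command(motion="0.017 0.012 0.002 -0.004 -0.048 0.027 0; 0.017 0.012 0.002 -0.004 -0.048 0.027 0")

```text
time_s: 8.68
eef_pos: [0.6126, -0.0807, 0.2087]
eef_rot: [0.383, 0.668, 0.554, 0.317]
wrist_force: [1.3, -1.9, -7.6]
opening: 0.002
```

Run:
```python
from h import *
o=cur()[0];print(o["wrist_force"],o["torque"])
c1,M1=ringpose2(.349); delta(c1+.03*M1[:,2]+[0,0,.024],M1); print((o["eef_pos"]-c1)@M1)
```

```text
[ 1.2956722  -1.91157459 -7.61664914] [ 0.10928942  1.39750469 -0.23919372]
shift units [ 0.077 -0.009 -0.008] rows 0.4 turn units [-0.006 -0.183  0.106] rows 1.8
shift in TARGET axes [ 0.073 -0.017 -0.023]
[-0.01460423  0.02426622  0.02253996]
```

>>> arm_command(motion="0.022 0.012 0.002 -0.004 -0.048 0.027 0; 0.022 0.012 0.002 -0.004 -0.048 0.027 0")

```text
time_s: 8.85
eef_pos: [0.6139, -0.0778, 0.2099]
eef_rot: [0.395, 0.68, 0.535, 0.308]
wrist_force: [-14.1, 1.3, -7.4]
opening: 0.001
```

Run:
```python
from h import *
o=cur()[0];print(o["wrist_force"],o["torque"],o["q"])
c1,M1=ringpose2(.349); delta(c1+.03*M1[:,2]+[0,0,.024],M1); print((o["eef_pos"]-c1)@M1)
show("l.png",(230,140,390,260),5)
```

```text
[-14.06214985   1.27224593  -7.35283613] [ 0.46681158  2.21898866 -0.08149068] [-0.38104776 -0.0693262   2.29696448  2.39652996  0.17786879 -2.47942977]
shift units [ 0.061 -0.017 -0.011] rows 0.3 turn units [ 0.003 -0.136  0.084] rows 1.3
shift in TARGET axes [ 0.057 -0.022 -0.02 ]
[-0.01143641  0.0252368   0.02198244]
```

View pics/l.png

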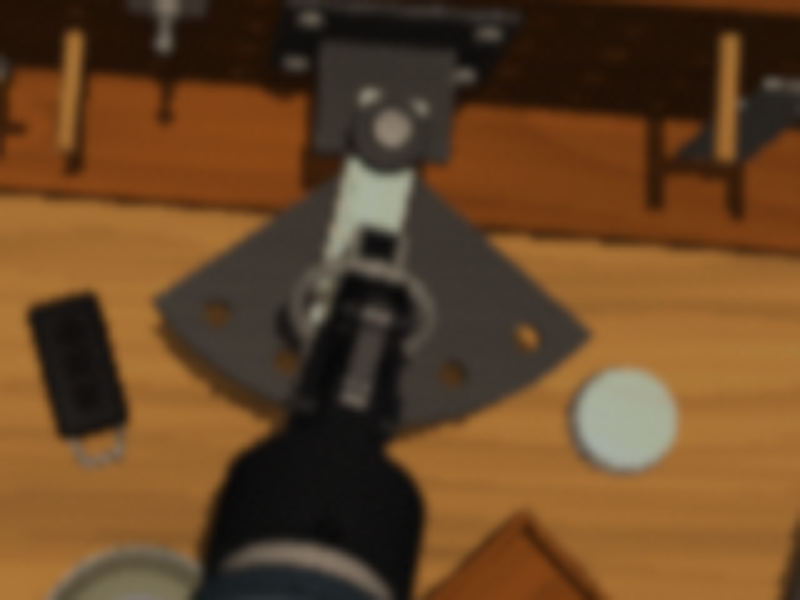

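>>> arm_command(motion="0.02 0.008 -0.02 -0.002 0 0 0; 0.025 0.01 -0.01 -0.002 0 0 0")

```text
time_s: 9.07
eef_pos: [0.6092, -0.0676, 0.2108]
eef_rot: [0.394, 0.683, 0.534, 0.306]
wrist_force: [0.7, -1.6, -7.6]
opening: -0.0
```

Run:
```python
from h import *
o=cur()[0];print(o["wrist_force"],o["torque"],o["q"])
c1,M1=ringpose2(.349); delta(c1+.03*M1[:,2]+[0,0,.024],M1); print((o["eef_pos"]-c1)@M1)
```

```text
[ 0.73460204 -1.62799863 -7.58065329] [ 0.28857877  1.40453151 -0.12853869] [-0.35242387 -0.08558609  2.30478745  2.48614885  0.1499484  -2.54696183]
shift units [ 0.017 -0.004  0.021] rows 0.1 turn units [-0.003 -0.132  0.079] rows 1.3
shift in TARGET axes [ 0.019 -0.006  0.018]
[-0.00389618  0.02190967  0.01433147]
```

Run:
```python
from h import *
show("m.png",(230,140,390,260),5); show("m2.png",(130,120,290,240),5,"scene")
```

```text
(no output)
```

View pics/m.png

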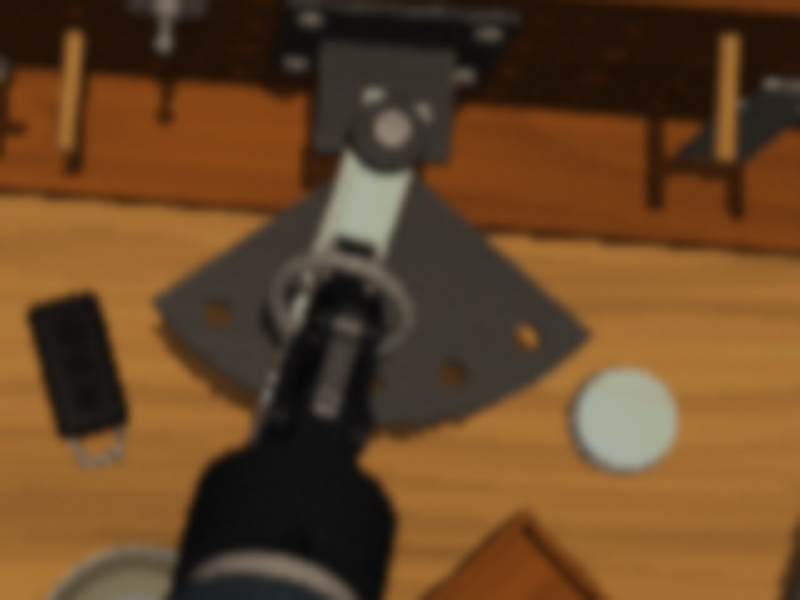

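View pics/m2.png

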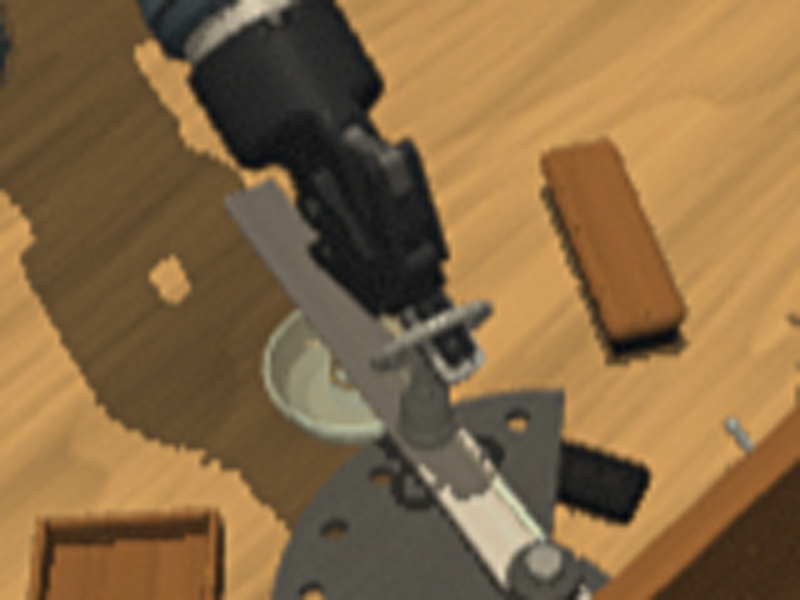

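```bash
cat >> h.py <<'E'
def angle(u,v,off=(130,120),f=5,cam="scene"):
    p=ray(cam,(u/f+off[0]-.4,v/f+off[1]-.4),.136); d=PIV-p[:2]
    print("end",p,"len",np.hypot(*d),"led",-np.arctan2(d[1],d[0])-.058)
E
python3 - <<'E'
from h import *
angle(126.5*1,257) if 0 else None
angle(250,193)
angle((129-0)/1*0+ (129/2.4+100-130)*5, (78/2.4+140-120)*5)  # start image end, led 0
E
```

```text
end [0.39643046 0.00177103 0.136     ] len 0.2925362727373596 led 0.26541910356324644
end [ 0.37972193 -0.07464651  0.136     ] len 0.29454359575063005 led -0.001769914432293386
```

>>> arm_command(motion="0.017 0.01 0 -0.002 0 0 0; 0.017 0.01 -0.002 -0.002 0 0 0; 0 0.01 0 -0.002 0 0 0")

```text
time_s: 9.47
eef_pos: [0.6107, -0.0612, 0.2119]
eef_rot: [0.393, 0.684, 0.534, 0.305]
wrist_force: [-4.3, 2.3, -8.3]
opening: 0.002
```

Run:
```python
from h import *
o=cur()[0];print(o["wrist_force"],o["torque"],o["q"])
c1,M1=ringpose2(.349); delta(c1+.03*M1[:,2]+[0,0,.024],M1); print((o["eef_pos"]-c1)@M1)
show("n2.png",(150,120,270,210),6.5,"scene")
```

```text
[-4.29387056  2.27620967 -8.31412246] [0.57676902 1.74939731 0.18202502] [-0.33139484 -0.08487614  2.29956843  2.57335912  0.13438069 -2.62242987]
shift units [-0.016 -0.008  0.024] rows 0.1 turn units [-0.005 -0.131  0.079] rows 1.3
shift in TARGET axes [-0.013 -0.007  0.026]
[0.00253323 0.02222412 0.01276168]
```

View pics/n2.png

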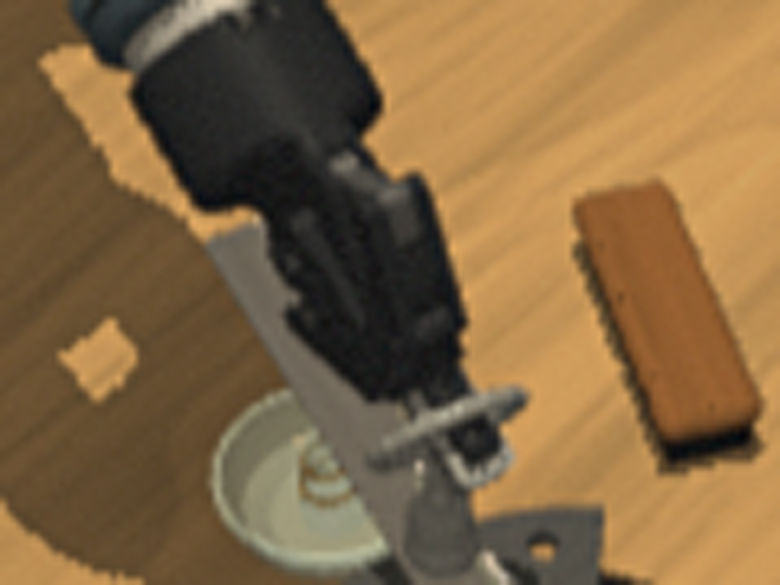

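Run:
```python
from h import *
angle(226,202);angle(207,242,(150,120),6.5)
```

```text
end [ 0.39139508 -0.01064928  0.136     ] len 0.29366811237273754 led 0.2198530599159681
end [0.39663401 0.00834257 0.136     ] len 0.29449908551902526 led 0.2867977960368128
```

>>> arm_command(motion="0.008 0.006 0 -0.002 0 0 0; 0.002 -0.005 0.006 0 0 0 0; 0.001 -0.01 0.008 0 0 0 0")

```text
time_s: 9.82
eef_pos: [0.6111, -0.0601, 0.2069]
eef_rot: [0.393, 0.684, 0.534, 0.304]
wrist_force: [-4.8, 1.3, -6.6]
opening: 0.004
```

Run:
```python
from h import *
o=cur()[0];print(o["wrist_force"],o["torque"])
c1,M1=ringpose2(.349); print((o["eef_pos"]-c1)@M1)
show("o2.png",(150,120,270,210),6.5,"scene")
```

```text
[-4.81117564  1.31478563 -6.64134721] [0.50973905 1.58600036 0.14146085]
[0.00376367 0.01788322 0.0152427 ]
```

View pics/o2.png

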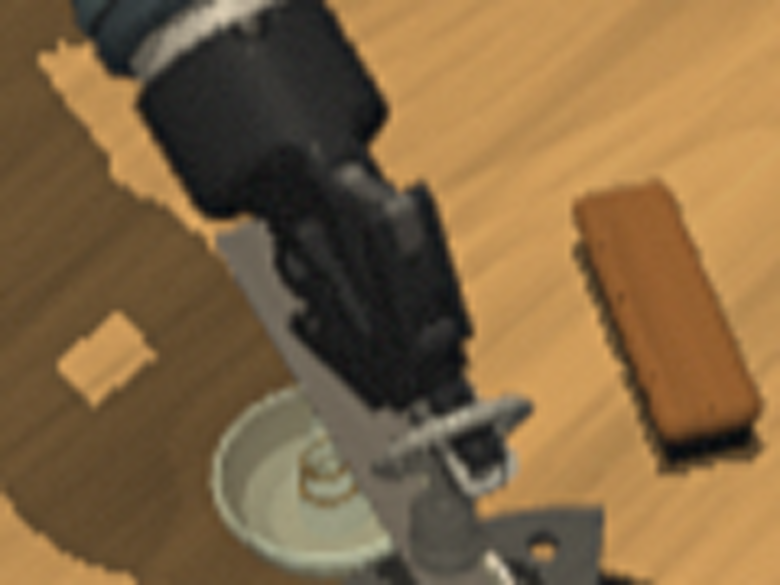

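Run:
```python
from h import *
for u in [(217,236),(219,234)]: angle(*u,(150,120),6.5)
img=camera("scene")["img"]; a=img[150:166,175:195].astype(int).sum(2)//3; print(a)
# template projection of expected corner at several angles
c=camera("scene")
for th in (.32,.335,.349,.363,.38):
    h=-.058-th; hv=np.array([np.cos(h),np.sin(h)]); n=np.array([-hv[1],hv[0]])
    q=PIV-.295*hv-.015*n; print(th,proj(c,[*q,.136]))
```

```text
end [0.39736781 0.01327466 0.136     ] len 0.2955160062263097 led 0.30334531949836696
end [0.39719682 0.0145879  0.136     ] len 0.2961425292284351 led 0.3072893177601948
[[140 146 149 134  55  22  22  26  26  24  21  19  20  20  23  25  19  25
   22  23]
 [108 143 152 150  89  32  16  19  21  20  19  18  15  19  20  23  22  24
   26  24]
 [ 78 112 149 153 135  72  26  15  10  10  17  26  37  27  22  20  19  26
   27  20]
 [ 74  80 111 149 159 137  71  45  32  42  45  72  95  81  48  37  24  24
   20  21]
 [ 77  76  79 115 157 158 138 132 103 124 124 114 112 101  91  93  40  20
   26  25]
 [ 79  76  79  84 113 122 152 154 118 126 121 108 102 101 103 106  50  21
   22  24]
 [ 77  81  81  79  81  81 111 147 110 102 100  97  97  99 101 105  92  40
   22  21]
 [ 81  84  82  81  78  73  81 141 103  97  97  96  98  99 100 104  86  37
   22  20]
 [ 82  82  81  80  77  74  75 110 105 101 100  98  98  97 100 102  91  44
   22  27]
 [ 82  80  79  78  76  77  76  81  91  97 100  99  98  97  99 101  93  39
   23  27]
 [ 80  80  78  76  78  80  80  76  76  84  99  99  99  98  97 102  98  40
   24  44]
 [ 77  78  76  79  79  80  78  77  75  78 101 101 100  98  98  99 102  60
   24  42]
 [ 76  77  80  81  80  78  78  75  72  71  86  94 100  99  98  98 102  91
   38  25]
 [ 78  78  80  80  76  76  76  72  71  71  72  80  98 101  99  98 100 104
   63  30]
 [ 79  79  79  78  76  76  74  71  71  70  73  76  88 101 101  98  98 100
   92  59]
 [ 80  77  77  75  75  74  71  73  73  75  75  72  77  97 101 100  99 100
  103  92]]
0.32 [179.49096776 157.37717214]
0.335 [181.03076301 156.73461685]
0.349 [182.47414693 156.15044888]
0.363 [183.92337229 155.58130175]
0.38 [185.6907411  154.91039693]
```

>>> arm_command(motion="0 -0.012 0.006 0 0 0 0; 0 -0.015 0.006 0 0 0 0; 0 -0.015 0.006 0 0 0 0")

```text
time_s: 10.27
eef_pos: [0.611, -0.0604, 0.1995]
eef_rot: [0.394, 0.684, 0.533, 0.305]
wrist_force: [-2.3, 1.8, -5.4]
opening: -0.002
```

Run:
```python
from h import *
o=cur()[0];print(o["wrist_force"],o["torque"])
c1,M1=ringpose2(.349); print((o["eef_pos"]-c1)@M1)
show("p2.png",(150,120,270,210),6.5,"scene")
img=camera("scene")["img"]; a=img[153:162,178:188].astype(int).sum(2)//3; print(a)
```

```text
[-2.32662312  1.80316184 -5.41112863] [0.47817766 1.29642577 0.18051848]
[0.00348419 0.01153729 0.01892291]
[[152  93  34  21  22  21  22  23  19  19]
 [155 141  63  19  20  19  18  17  18  21]
 [118 119 105  52  32  19  26  18  24  40]
 [ 81  88 141 131  93  48  51  55  56  87]
 [ 78  80 114 149 115  88  89  88  89 100]
 [ 79  75  80 109  94  91 100  99  98 100]
 [ 78  75  76  79  81 101 102 100 100  98]
 [ 75  77  79  80  78  90 105 104 101  98]
 [ 80  81  81  78  73  75  89  92 100 101]]
```

View pics/p2.png

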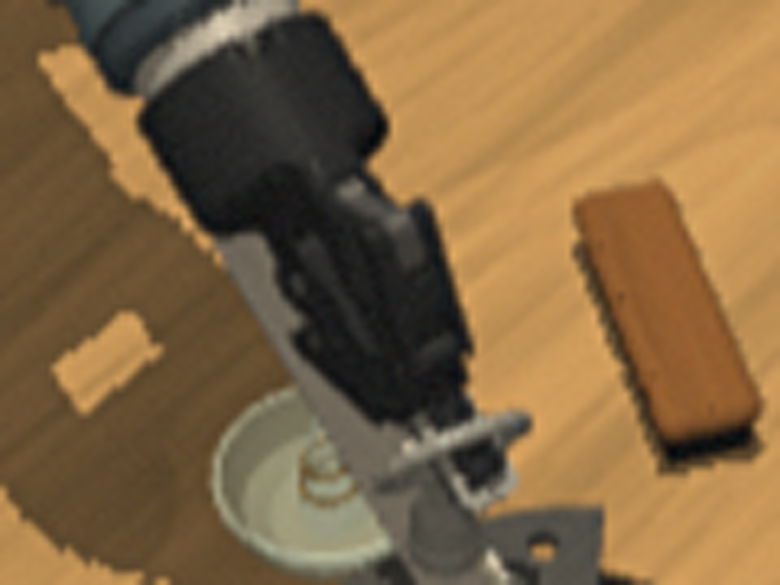

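>>> arm_command(motion="0 -0.018 0.003 0 0 0 0; 0 -0.018 0.003 0 0 0 0; 0 -0.018 0.002 0 0 0 0; 0 0 0 0 0 0 0")

```text
time_s: 10.7
eef_pos: [0.6113, -0.0608, 0.1953]
eef_rot: [0.398, 0.681, 0.531, 0.309]
wrist_force: [-2.6, 0.9, -3.1]
opening: 0.0
```

Run:
```python
from h import *
o=cur()[0];print(o["wrist_force"],o["torque"],o["q"])
c1,M1=ringpose2(.349); print((o["eef_pos"]-c1)@M1)
show("q2.png",(150,120,270,210),6.5,"scene");show("q.png",(230,140,390,260),5)
img=camera("scene")["img"]; a=img[153:162,178:188].astype(int).sum(2)//3; print(a)
```

```text
[-2.5955588   0.873078   -3.12294276] [ 0.36818827  1.13320087 -0.01595262] [-0.32940629 -0.03234845  2.31059823  2.78801582  0.20480285 -2.83714477]
[0.00322216 0.00812963 0.02140881]
[[ 93  33  19  29  32  32  28  24  23  19]
 [137  61  22  24  26  21  28  18  23  21]
 [118  81  39  24  23  21  21  16  24  20]
 [ 87  84  74  31  19  21  18  21  16  23]
 [ 81  83  81  47  38  26  22  25  33  54]
 [ 79  79  79  72 104  71  55  68  84  90]
 [ 79  78  77  86 140 110  90  94 101  99]
 [ 77  77  77  81 114  95  99 101 100  98]
 [ 80  78  79  75  78  78 103 100 102  99]]
```

View pics/q2.png

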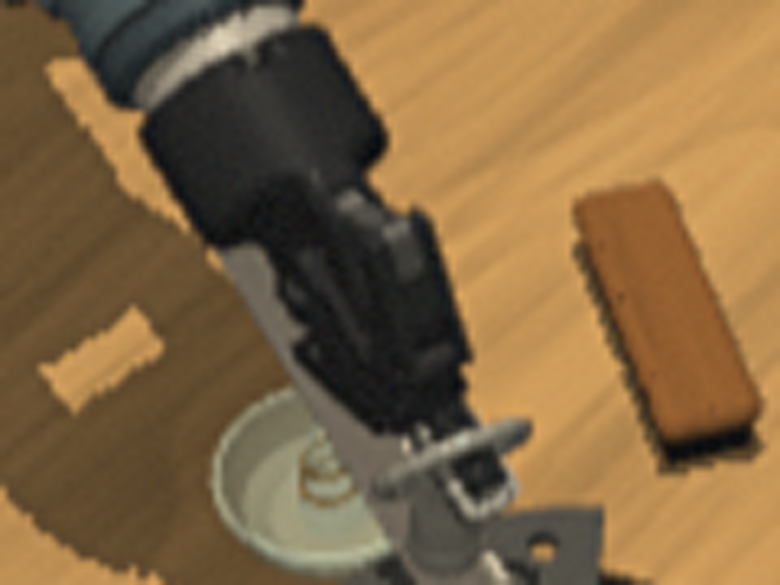

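View pics/q.png

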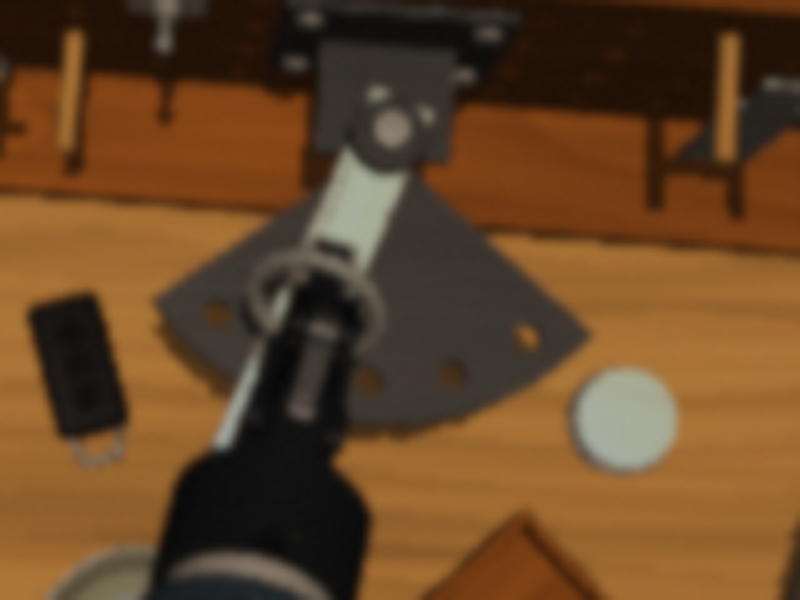

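>>> arm_command(motion="0 -0.02 -0.012 0 0 0 0; 0 -0.018 -0.006 0 0 0 0; 0 -0.01 0 0 0 0 0; 0 0 0 0 0 0 0")

```text
time_s: 11.18
eef_pos: [0.6049, -0.0591, 0.1915]
eef_rot: [0.4, 0.68, 0.53, 0.311]
wrist_force: [-0.3, -0.2, -0.3]
opening: 0.003
```

Run:
```python
from h import *
o=cur()[0];print(o["wrist_force"],o["torque"],o["q"])
c1,M1=ringpose2(.349); print((o["eef_pos"]-c1)@M1); delta(c1+.02*M1[:,2],M1)
show("r2.png",(150,120,270,210),6.5,"scene")
img=camera("scene")["img"]; a=img[153:162,178:188].astype(int).sum(2)//3; print(a)
```

```text
[-0.3035578  -0.16593308 -0.34971878] [0.13814216 0.40732015 0.02158206] [-0.33167482 -0.03513336  2.3299001   2.81097257  0.22676588 -2.86228472]
[0.0021833  0.00147708 0.01761226]
shift units [-0.012 -0.008  0.01 ] rows 0.1 turn units [ 0.015 -0.132  0.077] rows 1.3
shift in TARGET axes [-0.011 -0.007  0.012]
[[ 34  22  27  30  26  27  24  20  26  20]
 [ 38  23  24  25  23  22  21  19  21  25]
 [ 51  27  21  23  23  20  20  14  23  18]
 [ 76  52  28  18  17  17  20  23  25  26]
 [ 84  75  46  27  43  27  29  54  68  70]
 [ 81  80  70  73 129  89  84  89  96  95]
 [ 77  76  76  84 150 118 102 101  99 100]
 [ 78  77  77  81 115 133 104 100  99 100]
 [ 79  79  78  75  81 105 104  99  99 100]]
```

View pics/r2.png

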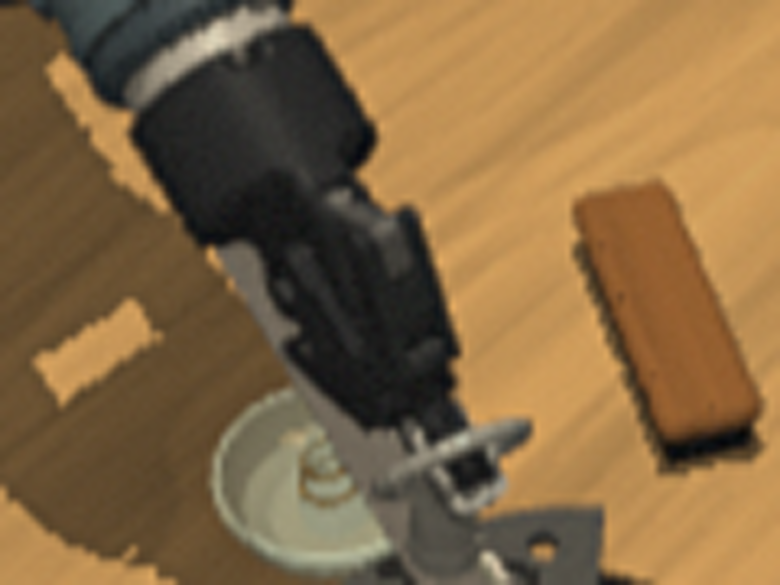

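Run:
```python
from h import *
c=camera("scene"); im=cv2.cvtColor(c["img"],cv2.COLOR_RGB2BGR)
big=cv2.resize(im[120:210,150:270],None,fx=6.5,fy=6.5,interpolation=cv2.INTER_CUBIC); out=[]
for L,col in ((0,(0,0,255)),(.01,(0,255,0))):
    c1,M=ringpose(.349,L)
    for r in (.03,):
        pts=[proj(c,c1+r*(np.cos(t)*M[:,0]+np.sin(t)*M[:,1])) for t in np.linspace(0,6.283,60)]
        pts=((np.array(pts)+.5-[150,120])*6.5).astype(np.int32); cv2.polylines(big,[pts],True,col,1)
cv2.imwrite("pics/r3.png",big)
```

```text
(no output)
```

View pics/r3.png

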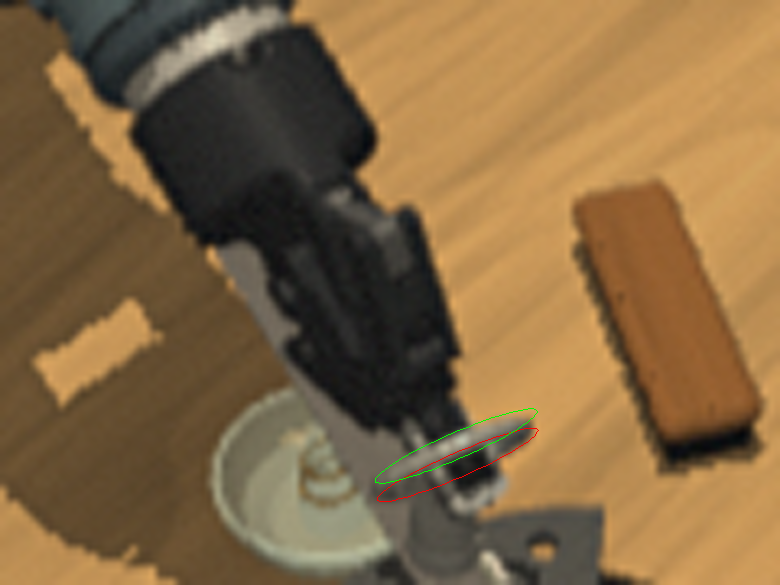

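Run:
```python
from h import *
c=camera("scene"); 
tiles=[]
for im,th in ((cv2.imread("pics/scene0.png"),0),(cv2.cvtColor(c["img"],cv2.COLOR_RGB2BGR),.349)):
    c1,M=ringpose(th); u=proj(c,c1).astype(int); x0,y0=u[0]-22,u[1]-25
    big=cv2.resize(im[y0:y0+50,x0:x0+44],None,fx=9,fy=9,interpolation=cv2.INTER_CUBIC)
    for L,col in ((0,(0,0,255)),(.01,(0,255,0))):
        c1,M=ringpose(th,L)
        pts=[proj(c,c1+.0265*(np.cos(t)*M[:,0]+np.sin(t)*M[:,1])) for t in np.linspace(0,6.283,60)]
        pts=((np.array(pts)+.5-[x0,y0])*9).astype(np.int32); cv2.polylines(big,[pts],True,col,1)
    tiles.append(big)
cv2.imwrite("pics/r4.png",np.hstack(tiles))
```

```text
(no output)
```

View pics/r4.png

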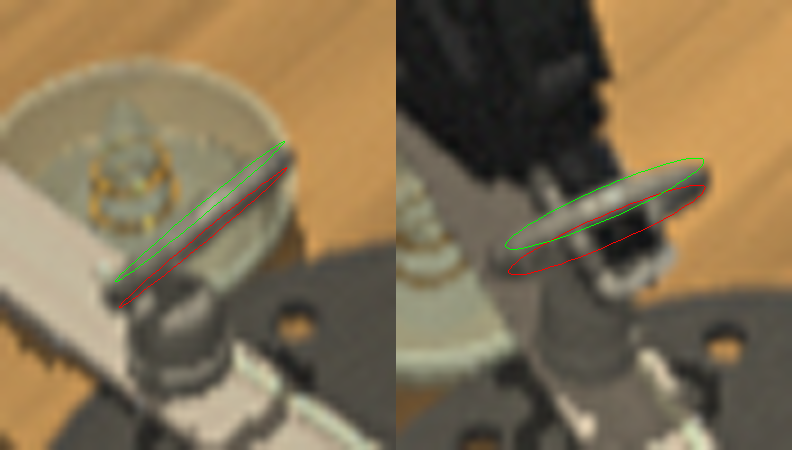

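>>> arm_command(motion="-0.005 0 -0.04 0 0 0 0; 0 0 -0.05 0 0 0 0; 0 0 0 0 0 0 0")

```text
time_s: 11.63
eef_pos: [0.5898, -0.0565, 0.2007]
eef_rot: [0.4, 0.68, 0.53, 0.311]
wrist_force: [0.2, -0.6, 0.2]
opening: -0.001
```

Run:
```python
from h import *
o=cur()[0];print(o["wrist_force"],o["torque"],o["q"])
c1,M1=ringpose2(.349); print((o["eef_pos"]-c1)@M1); delta(c1-.05*M1[:,2],M1)
```

```text
[ 0.18427799 -0.60101129  0.15968317] [ 0.12374044  0.43789316 -0.06967102] [-0.33970033 -0.10271832  2.36376252  2.72224016  0.19756697 -2.77676167]
[-1.35590922e-03  2.04964633e-03  5.61047499e-05]
shift units [ 0.042 -0.004 -0.247] rows 1.2 turn units [ 0.015 -0.132  0.077] rows 1.3
shift in TARGET axes [ 0.007 -0.01  -0.25 ]
```

>>> arm_command(motion="0.01 -0.002 -0.06 0 0 0 0; 0.01 0 -0.07 0 0 0 0; 0.01 0 -0.07 0 0 0 0; 0.01 0.01 -0.07 0 0 0 0; 0 0 0 0 0 0 0")

```text
time_s: 12.05
eef_pos: [0.5504, -0.0384, 0.2268]
eef_rot: [0.4, 0.679, 0.531, 0.312]
wrist_force: [0.7, -0.8, -0.1]
opening: 0.0
```

Run:
```python
from h import *
o=cur()[0];print(o["wrist_force"],o["torque"],o["q"])
c1,M1=ringpose2(.349); print((o["eef_pos"]-c1)@M1)
show("s.png",(230,140,390,260),5); show("s2.png",(130,120,290,240),5,"scene")
```

```text
[ 0.65603228 -0.82784084 -0.05566237] [0.13203438 0.38044572 0.03974229] [-0.32633289 -0.30355495  2.44539792  2.30425568  0.09414209 -2.34725161]
[-0.0003643   0.00296221 -0.05049975]
```

View pics/s.png

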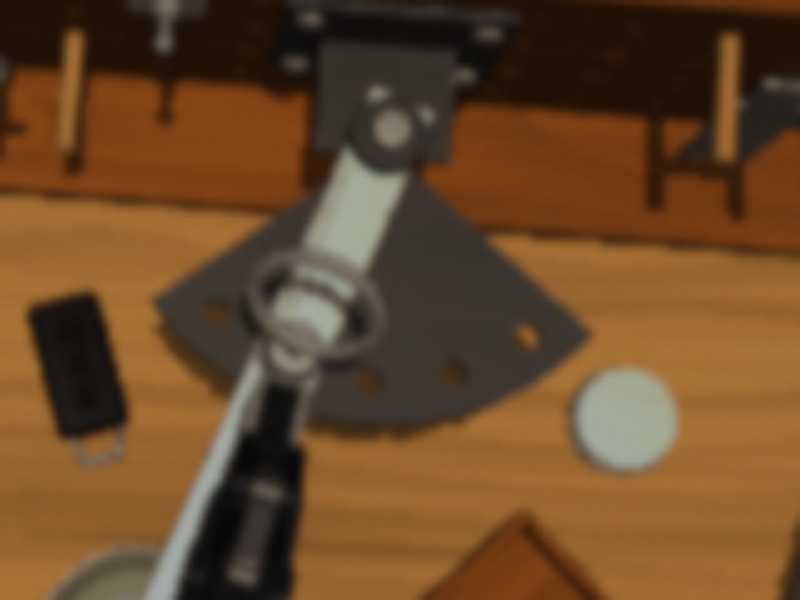

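View pics/s2.png

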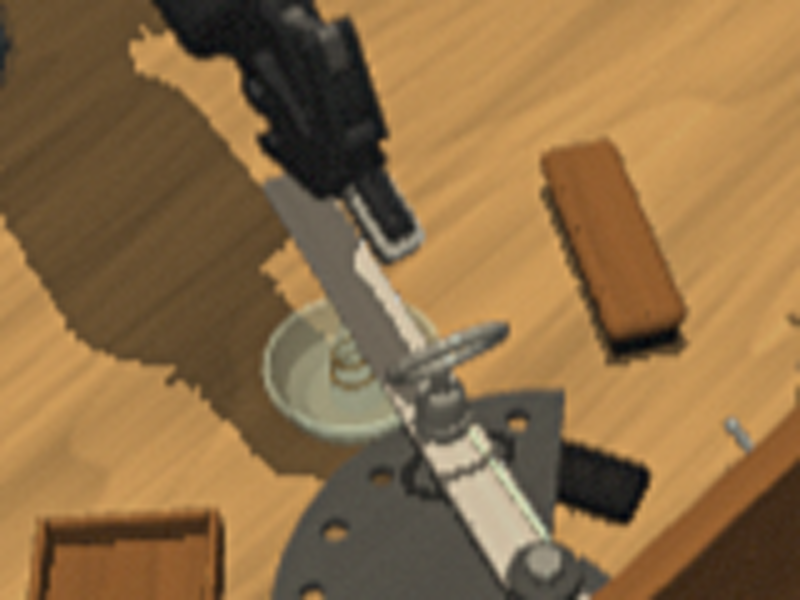

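The finger is out and the arm sits over the bowl. Next I'll rise clear and tip the tool down, away from the wrist limit.

>>> arm_command(motion="0 0.08 -0.06 0.03 0 0 0; 0 0.08 -0.06 0.04 0 0 0; 0 0.08 -0.06 0.04 0 0 0; 0 0.08 -0.06 0.04 0 0 0; 0 0.06 -0.06 0.04 0 0 0; 0 0 0 0 0 0 0; 0 0 0 0 0 0 0")

```text
time_s: 12.73
eef_pos: [0.5587, -0.0233, 0.246]
eef_rot: [0.381, 0.673, 0.543, 0.328]
wrist_force: [-0.3, 0.0, 0.2]
opening: 0.002
```

Run:
```python
from h import *
o=cur()[0];print(o["wrist_force"],o["q"],o["eef_pos"],o["time_s"])
c=camera("scene"); tiles=[]
for im,th in ((cv2.imread("pics/scene0.png"),0),(cv2.cvtColor(c["img"],cv2.COLOR_RGB2BGR),.349)):
    c1,M=ringpose(th); u=proj(c,c1).astype(int); x0,y0=u[0]-22,u[1]-25
    big=cv2.resize(im[y0:y0+50,x0:x0+44],None,fx=9,fy=9,interpolation=cv2.INTER_CUBIC)
    for L,col in ((0,(0,0,255)),(.01,(0,255,0))):
        c1,M=ringpose(th,L)
        pts=[proj(c,c1+.0265*(np.cos(t)*M[:,0]+np.sin(t)*M[:,1])) for t in np.linspace(0,6.283,60)]
        pts=((np.array(pts)+.5-[x0,y0])*9).astype(np.int32); cv2.polylines(big,[pts],True,col,1)
    tiles.append(big)
cv2.imwrite("pics/u4.png",np.hstack(tiles))
show("u.png",(150,100,470,330),2.5); show("u2.png",(130,120,290,240),5,"scene")
```

```text
[-0.34898125  0.02160763  0.15029751] [-0.32905943 -0.34501176  2.41643409  1.40319871  0.12970595 -1.44443346] [ 0.55867315 -0.02331866  0.24600836] 12.7333
```

View pics/u4.png

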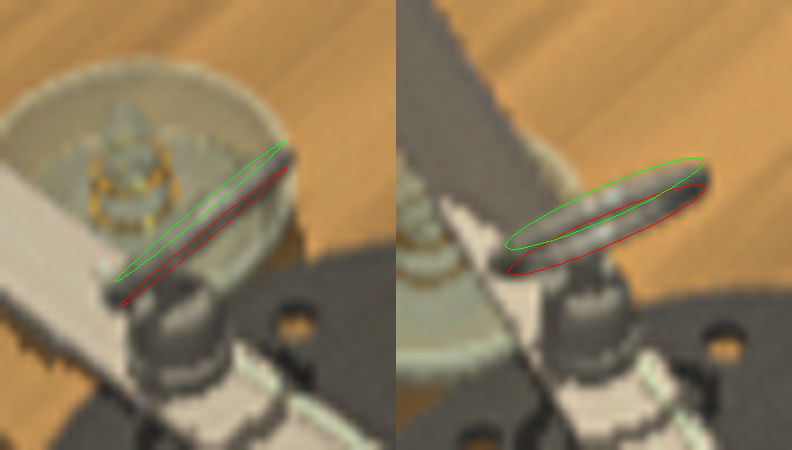

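View pics/u.png

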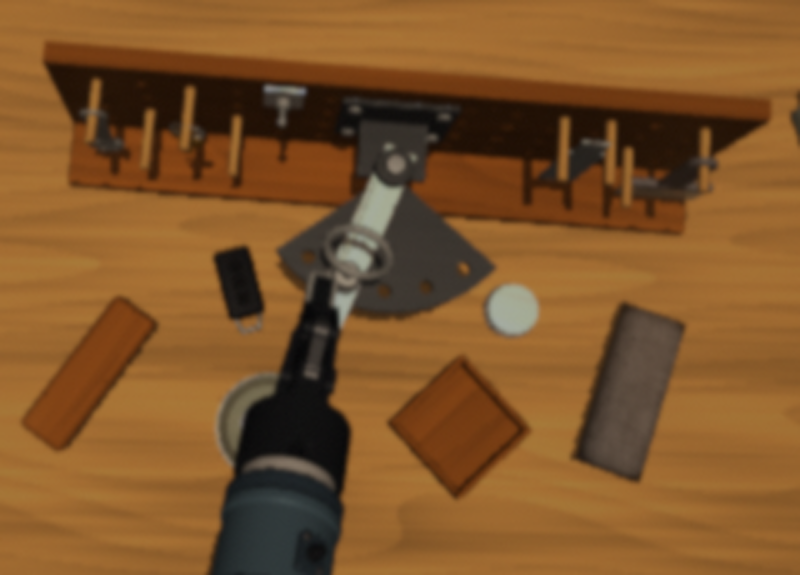

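View pics/u2.png

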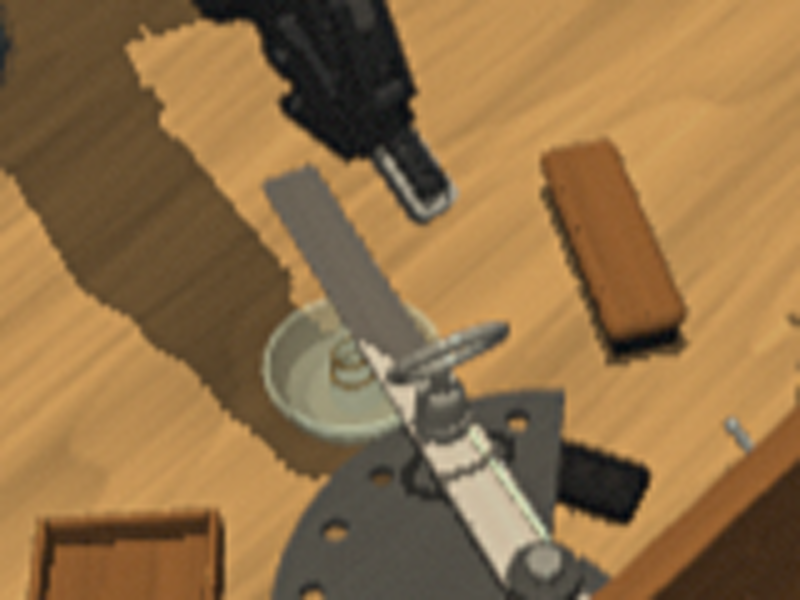

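>>> arm_command(motion="0 0.1 -0.06 0 0 0 0; 0 0.1 -0.06 0 0 0 0; 0 0.1 -0.06 0 0 0 0; 0 0.1 -0.06 0 0 0 0; 0 0 0 0 0 0 0; 0 0 0 0 0 0 0; 0 0 0 0 0 0 0")

```text
time_s: 13.47
eef_pos: [0.5588, -0.0196, 0.3]
eef_rot: [0.377, 0.67, 0.545, 0.334]
wrist_force: [0.0, -0.3, -0.9]
opening: 0.004
```

Run:
```python
from h import *
angle(290,174)
o=cur()[0];print(o["wrist_force"],o["q"],o["eef_pos"],o["time_s"],o["dq"])
show("v.png",(150,100,470,330),2.5); show("v2.png",(170,160,250,220),10,"scene")
for t in ["ring_bowl","coin_tray"]: print(search_frame("scene",t)[:1])
```

```text
end [0.40285052 0.02481795 0.136     ] len 0.29474359800018374 led 0.34656979334487703
[ 0.27366038  0.24718916 -0.35332203] [-0.3367884  -0.47065635  2.37094124  0.67468767  0.24537235 -0.7043772 ] [ 0.55852516 -0.01947323  0.29925096] 13.5167 [ 0.00136558  0.00785055  0.00720404 -0.03117408  0.00296003  0.03238861]
[{'box': [206.0, 184.0, 231.7, 198.7], 'conf': 0.74}]
[{'box': [135.2, 219.1, 178.5, 258.7], 'conf': 0.59}]
```

View pics/v2.png

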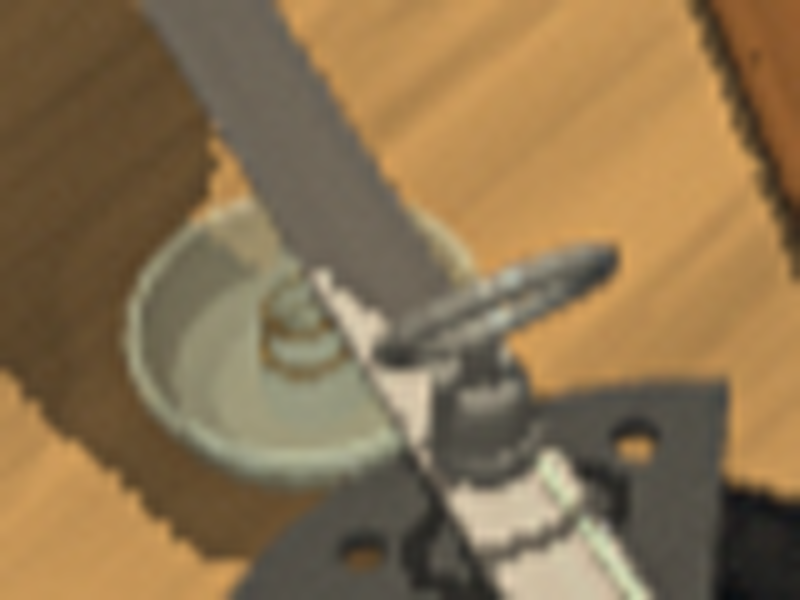

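View pics/v.png

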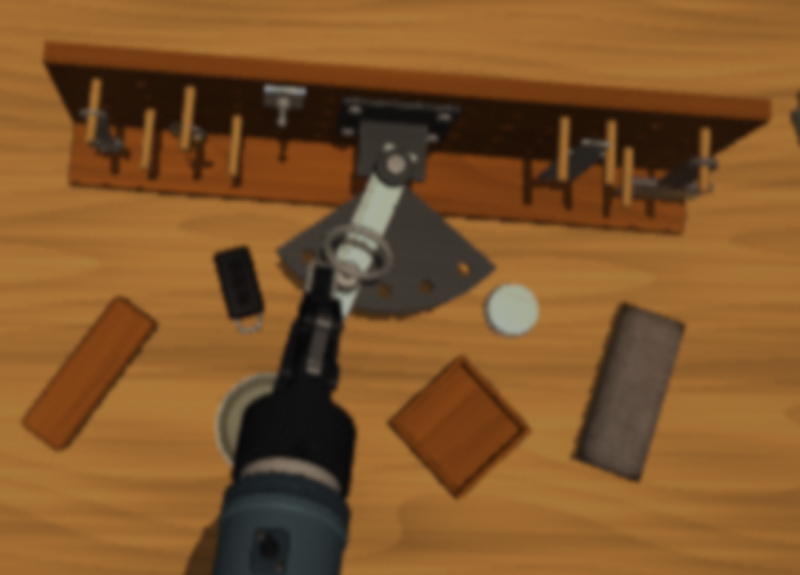

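```bash
python3 -c "
from bench import *
print(hand_in())"
```

```text
the job is handed in; nothing more can be done
None
```

I swung the LED arm one hole towards the ring bowl (station +y), let the pin drop home, took the finger out and handed the job in at about 13.5 s. No verdict was reported.

**How it went**
- I put the shut fingertips through the pull ring and lifted the pin. The first lift slipped: the finger drifted back almost out of the ring. I went in deeper and lifted again.
- During the swing the wrist force rose once to about 16 N, probably a knuckle bearing on the ring. I backed the finger out a little and it fell to about 8 N. The limit on the ring is 25 N, but I could read only the wrist force, not the ring contact itself.
- I lowered the pin until the wrist read about 0 N, drew the finger out along its own axis and rose clear to a TCP height of 0.30 m.

**Last checks**
- **Arm angle:** 0.347 rad by camera, against 0.349 wanted.
- **Pin height:** I could judge this only from pictures and the force. The ring and stem look as low over the bush as at the start. My projected ring outline was about 5 mm off even in the first picture, so I compared the two pictures rather than trusting the outline.
- **Things on the shelf:** the tray, tin, key, brush and glasses case look unmoved in the top view. The bowl is partly hidden there, and looks in place in the scene view.
- **Switch:** it looks as found.
- **Robot:** wrist force is about 0 N, and it touches nothing.

**Joint limit:** on the way in, joint 2 read -0.893 rad for a moment, against its rounded range end of -0.89. The run was not stopped.

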